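# Start the fan and raise the hood sash to its working-height mark

## Task

Get the small bench hood ready for work: first switch its fan on by pressing down the far, green-dotted half of the black rocker on the switch box, then push the sliding front window up with the fingertips from beneath its projecting lip until the red pointer stands level with the green clip on the right-hand column, and take the hand away. The window is counterbalanced and stays where it is left; push it gently at the lip only, keep off the clear pane, grip nothing, and do not run more than a finger's width (20 mm) past the clip. Leave the clip, the glassware and the other things around it where they are.

Things in the scene. Friction and masses are not known exactly. Their poses are not given: they have to be found in the camera images.
- hood: fixed bench hood, white with clear sides, 440 mm wide, 280 deep, 490 high. Origin on the worktop under the middle of its open front; x into the hood, away from the robot, y to its left, z up; turned a little about z. Its front, two 40 mm wide alloy columns at y = +-200 mm with the window between, leans back: up along the columns is (0.296, 0, 0.955) in this frame. Front sill 29 mm high.
- sash (a joint): travel of the window up along the columns, m: 0 lowest, 0.21 at its upper stop; starts at 0 to 0.04. The moving window weighs 0.7 to 1.0 kg, balanced by a constant pull of 7.9 N; the guides hold it with 4 N of friction. So 2 to 7 N along the columns move it (more when moving fast: 25 N per m/s), and it stays where it is left.
- lip_edge (a point): middle of the lowest line of the window's pull lip, a level bar 344 mm long along the hood's y. Its front edge is a black rubber bead of 13 mm diameter, and this point is the bead's lowest point. Behind it a flat underside 1 mm higher runs 35 mm to the window; above it the lip's top slopes back to the pane, 45 mm higher. At lowest it is 95 mm above the worktop. Moves with the window.
- pointer_tip (a point): tip of the red pointer, a 16 mm high plate at the right end of the lip that reaches over the face of the right-hand column. Moves with the window. Its z axis points up along the columns.
- band_centre (a point): middle of the face of the green clip on the right-hand column (44 mm wide, 24 mm high along the column), clamped at the working height, 110 to 180 mm of travel above the window's lowest position. The pointer is level with it when pointer_tip has the same height along the columns. Its z axis points up along the columns.
- fan_rocker (a joint): fan switch, rad: 0 off (far half up), 0.4 on (far half fully down, the paddle's top then level); stays where it is left. Black paddle 48 mm long fore and aft, 30 mm wide, hinged at its middle about the hood's y. Pressing the far half with 1 to 4 N turns it. It lies on a sloped grey switch box, 72 mm wide, 114 mm long, 57 mm high at most, in front of the right-hand column.
- rocker_press (a point): centre of the green dot on top of the rocker's far half, 14 mm beyond the hinge: press here straight down. It sinks about 5 mm as the rocker goes over. About 40 mm in front of the hood's origin and 290 mm to its right.
- flask: clear conical flask, 80 mm wide, 116 mm high, standing inside the hood; origin at the middle of its underside. Bystander.
- beaker: clear beaker, 68 mm wide, 87 mm high, standing inside the hood; origin at the middle of its underside. Bystander.
- rack: green tube rack with small tubes, 80 x 120 mm, 47 mm high, on the worktop in front of the left column; origin at the middle of its underside. Bystander.
- dye_bottle: brown bottle with white cap, 46 mm wide, 95 mm high, on the worktop to the right of the switch box; origin at the middle of its underside. Bystander.
- sash_lip: the lip itself (see lip_edge); origin 35 mm behind and 1 mm above lip_edge.
- sash_pane: the clear pane above the lip, 332 mm wide, 172 mm high; origin at the lip's back, z axis up along the columns. Not to be touched.

How it is judged:
On the way, in this order (a step that is already met when the one before it is completed fails the run):
1. the fan rocker is pressed on (value of joint fan_rocker above 0.33 rad), for 0.2 s.
2. the window is being pushed up at its lip (contact force between the fingers and sash_lip above 0.5 N and value of joint sash above 0.06 m), for 0.1 s.
3. the red pointer is level with the green clip (z of pointer_tip in the frame of band_centre between -0.012 and 0.012 m), for 0.3 s.
At the end, for the whole second after the job is handed in: The rocker is on (over 0.33 rad), the window stands still with the red pointer within 12 mm of the middle of the green clip, measured along the column (inside the clip's height), and the flask, beaker, rack and bottle stand within 15 mm of where they were (all of step 3 and value of joint fan_rocker above 0.33 rad and velocity of joint sash between -0.005 and 0.005 m/s and distance of each of flask, beaker, rack, dye_bottle from where it was at the start of the episode below 0.015 m); the robot touches nothing.
It fails at once if the window is raised to more than 60 mm of its travel before the fan is on (value of joint fan_rocker below 0.3 rad and value of joint sash above 0.06 m).
It fails at once if the window runs more than 25 mm past the clip (z of pointer_tip in the frame of band_centre above 0.025 m).
It fails at once if the lip is pushed or gripped with more than 30 N (contact force between the fingers and sash_lip above 30 N).
It fails at once if the hand presses on the clear pane (contact force between any of the fingers, the arm and sash_pane above 2 N).
It fails at once if a bystander is shifted or lifted by more than 15 mm, or the clip slid by more than 4 mm (distance of band_centre from where it was at the start of the episode above 0.004 m or distance of any of flask, beaker, rack, dye_bottle from where it was at the start of the episode above 0.015 m).
It also fails if it takes over 58 s, if anything falls off the work surface, if the arm or the gripper's body presses on something with over 40 N, if the wrist force passes 120 N, or if a joint passes its speed limit or range.

## Robot

A 6-joint arm with a two-finger parallel gripper is mounted at the origin on a cart in front of the work surface, level with it; the furniture and walls round the work are solid. World frame = base frame: x ahead of the robot, y to its left, z up, the work surface at z = 0. Lengths are in m, angles in rad, forces in N, time in s.
With the tool pointing down it reaches from about 0.425 to 0.95 m from the base axis. Payload 14.7 kg.
Tool frame: the origin (TCP) lies between the finger pads; the fingertips stand 8 mm ahead of it and the grasp point (between the pads) lies 11 mm behind it; z points along the fingers, y is the direction in which the jaws open and shut (so a half turn about z gives the same grasp; the last joint's range is limited). The gripper opens to 85 mm and grips with 20 to 120 N. Pads are 22 mm wide; open, the fingers measure 114 mm over their backs; the gripper's body (76 mm by 85 mm) begins 54 mm behind the grasp point. The pads swing forward as they close: fully open they stand 13 mm farther back than shut.
Start: joints at [-1.373, 0.48, 1.596, -0, 1.065, -0.047], TCP at [0.158, -0.631, 0.239] pointing down, gripper open.
Joint ranges: [-2.75, 2.75], [-0.82, 2.05], [0.23, 2.67], [-1.56, 4.7], [0.09, 2.69], [-2.92, 2.92]. Speed limits (rad/s): [1.89, 1.89, 2.39, 3.01, 3.01, 3.01].

## Interface

Orientations are given as a 3x3 rotation matrix whose columns are the frame's x, y, z axes.
In Python, from rig import * gives the robot as it stands. The module is installed in compiled form; this text tells all that it offers.
- The arm moves only by the shell command python3 -m inch 'ROWS' [OPENING] [FORCE]. ROWS is JSON, a list that holds one entry, the list of rows, each a list of 4 numbers: the shift along the tool's x, y, z in m, then the turn about the tool's z in units of 6 degrees (1.0 is 6 degrees). A call has 1 to 8 rows; each row is the pose to reach, as a shift and turn from the pose commanded when the call began, along the tool's axes at that moment; what a row does not reach only later rows make up. A row lasts 1/10 s, in which the tool goes at most 50 mm and 8.59 degrees, less where a joint would pass 70% of its speed; a pose out of reach is approached as far as the arm can. A call with a gripper value outside its range is refused whole. OPENING is the closure, from -1 (fully open) to 1 (shut), so that 0 is half open, set as the call begins (- or left out, the last holds). The fingers move at their own pace and stop on an object; FORCE is the grip in N (left out, the last holds). Time passes only in rows, so rows that repeat a pose let the fingers close. It gives the time, the measured TCP pose, the force and the opening at its end, in the units of the state.
- sense(): the state, without advancing time (a new reading comes with each control period).
- grab_frame(name): name is "scene" or "top" or "wrist"; returns the picture (480x640x3 uint8, red, green, blue); there is no depth.
- camera_model(name): a dict with "mtx" (3x3 intrinsics, pixels), "D" ([k1, k2, p1, p2, k3] as OpenCV has them; the pictures are not rectified), "R" (3x3) and "t" (3): a world point X has camera coordinates R X + t; the wrist camera has in their place "tool_from_camera" (4x4, takes a point from camera to tool coordinates, whose origin is the TCP and whose axes are the flange's). Camera axes: x right, y down, z forward; pixel columns grow to the right and rows downward; lengths in m; the calibration is good to about 2 mm. A picture is of the moment at which its call begins: read the wrist's pose just before it. camera_model takes no time and is no camera call.
- finish_job(): hands the job in, once; it reports no verdict.
Trained networks look in the newest picture that a camera, given by its name, has taken for a name from the list of things; names that differ only in an ending like _2 or _b are one class to them, and where a whole thing is asked for, a point or a joint stands for the part that bears it (a point fixed in the world has none). Each returns a list of dicts, best first, with "confidence" (0 to 1); they miss things now and then, are a little off and sometimes report something else, mostly with a low value. They report only what shows in the picture. A call takes as long as a camera call.
- boxes_of(camera, query): "rect" ([centre column, centre row, width, height] in pixels, round what is visible of it).
- outline_of(camera, query): "region" (480x640 bool, what is visible of it) and "rect" ([centre column, centre row, width, height] in pixels, round what is visible of it).
The state is a dict: "t": time; "joint_positions": joint angles; "joint_velocities": joint speeds; "tau": joint torques, N m; "tool_pos": TCP position; "eef_rot": TCP orientation; "ft_force": force on the tool from outside, world axes, zero at the start; "ft_torque": the same for the moment, N m; "width": finger opening in m.
Only numpy, scipy, OpenCV 4.12 (cv2) and the standard library are available. Lean on these libraries where they do the work, as an engineer would, in place of code of your own. Each camera call takes 0.05 s, during which the arm holds its last target.

## Working session

There is one attempt and no reset: what is moved stays moved. The work goes in short steps, Python scripts to look and compute and a shell command to move; the robot and the scene stay as the last step left them, time stands still between calls to the robot, and variables do not carry over. Pictures are saved under pics/ and viewed, and the job is handed in when it is done.

```bash
mkdir -p pics
cat > h.py <<'E'
from rig import *
import numpy as np, cv2
def snap(n,f):
    im=grab_frame(n); cv2.imwrite('pics/'+f,im[:,:,::-1]); return im
E
python3 - <<'E'
from h import *
s=sense(); print(s['t'],s['tool_pos'],s['eef_rot'],s['ft_force'],s['width'])
for n in ['scene','top']:
    snap(n,n+'0.png'); c=camera_model(n); print(n,c)
    for q in ['rocker_press','fan_rocker','lip_edge','pointer_tip','band_centre','sash_lip','hood','dye_bottle','rack']:
        b=boxes_of(n,q); print(q,[(np.round(x['rect'],1).tolist(),round(x['confidence'],2)) for x in b[:2]])
print(camera_model('wrist'),sense()['t'])
E
```

```text
0.0 [ 0.15746891 -0.63021775  0.23866106] [[ 9.70195987e-01  2.42321476e-01 -2.21682593e-04]
 [ 2.42321565e-01 -9.70195238e-01  1.20820325e-03]
 [ 7.76981984e-05 -1.22591242e-03 -9.99999246e-01]] [0.23460367 0.14429068 0.01970413] 0.08515947337798893
scene {'mtx': array([[605.92917877,   0.        , 309.65021556],
       [  0.        , 605.92917877, 246.74328351],
       [  0.        ,   0.        ,   1.        ]]), 'D': array([-0.16493847,  0.        ,  0.        ,  0.        ,  0.        ]), 'R': array([[-0.84459907, -0.53523516, -0.01325669],
       [-0.37680927,  0.61182902, -0.69547108],
       [ 0.3803514 , -0.58239898, -0.71843179]]), 't': array([0.49795812, 0.31510746, 1.1100689 ])}
rocker_press [([375.4, 199.1, 17.9, 16.5], 0.74)]
fan_rocker [([376.4, 199.6, 18.7, 18.6], 0.75), ([280.3, 243.8, 107.8, 129.5], 0.32)]
lip_edge [([279.9, 247.4, 116.1, 126.9], 0.93), ([264.6, 209.8, 143.5, 197.9], 0.48)]
pointer_tip []
band_centre [([314.0, 135.8, 11.8, 21.2], 0.62), ([266.4, 211.4, 149.2, 199.1], 0.36)]
sash_lip [([280.9, 245.9, 109.5, 128.0], 0.73)]
hood [([241.2, 183.1, 325.4,
[... 842 characters left out ...]
hood []
dye_bottle [([473.9, 254.1, 26.2, 22.4], 0.82)]
rack [([210.8, 294.1, 60.7, 45.0], 0.72)]
{'mtx': array([[423.23300634,   0.        , 320.8957342 ],
       [  0.        , 423.23300634, 241.79848448],
       [  0.        ,   0.        ,   1.        ]]), 'D': array([-0.0011257,  0.       ,  0.       ,  0.       ,  0.       ]), 'tool_from_camera': array([[ 1.33853670e-04, -9.49568441e-01, -3.13559815e-01,
         8.09029408e-02],
       [ 9.99999936e-01,  2.31261556e-04, -2.73456643e-04,
         2.58136227e-04],
       [ 3.32180129e-04, -3.13559758e-01,  9.49568411e-01,
        -1.34449003e-01],
       [ 0.00000000e+00,  0.00000000e+00,  0.00000000e+00,
         1.00000000e+00]])} 1.0
```

View pics/scene0.png

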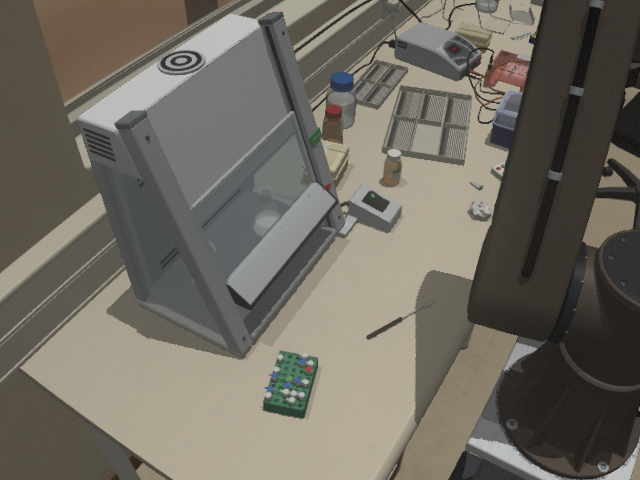

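View pics/top0.png

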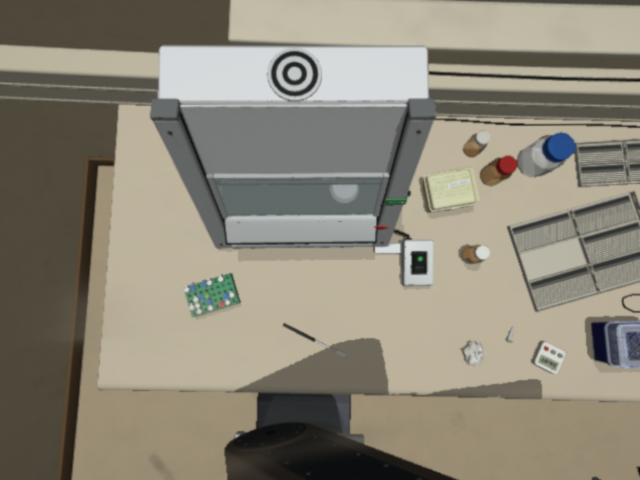

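Run:
```python
import cv2
a=cv2.imread('pics/scene0.png'); 
cv2.imwrite('pics/scene0z.png',cv2.resize(a[110:310,210:450],None,fx=3.3,fy=3,interpolation=2)[:, :800])
a=cv2.imread('pics/top0.png'); 
cv2.imwrite('pics/top0z.png',cv2.resize(a[160:320,200:500],None,fx=2.6,fy=2.6,interpolation=2))
```

```text
(no output)
```

View pics/scene0z.png

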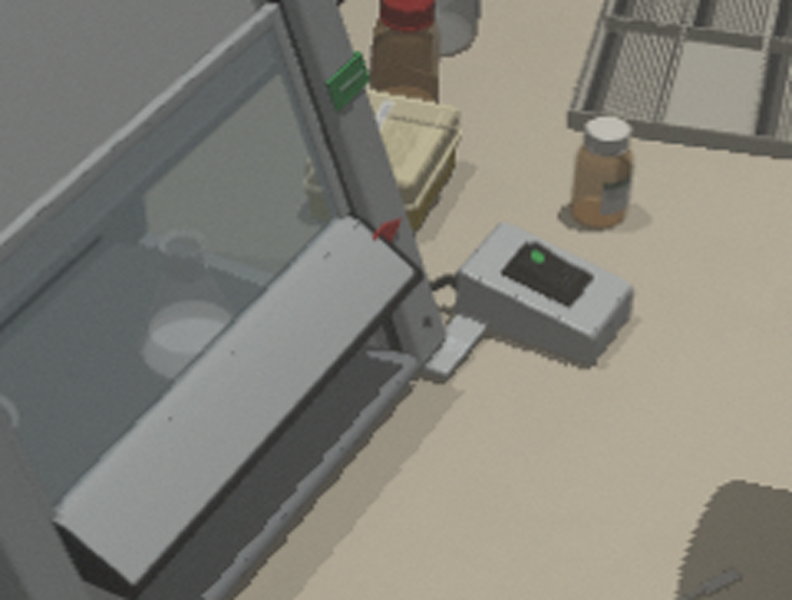

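View pics/top0z.png

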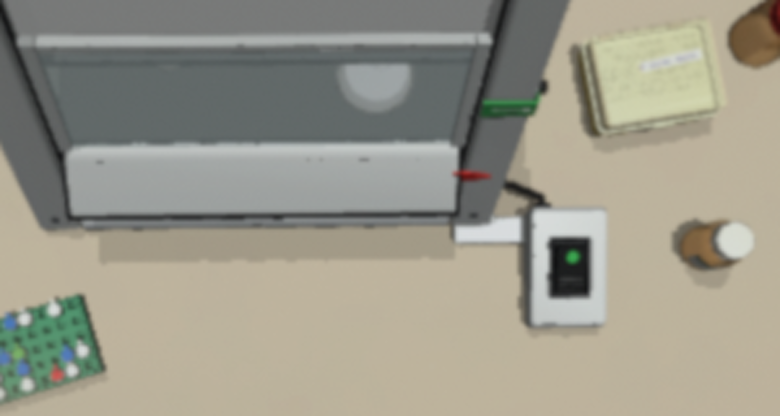

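```bash
cat >> h.py <<'E'
from scipy.optimize import least_squares
def proj(n,X):
    c=camera_model(n); p,_=cv2.projectPoints(np.array(X,float).reshape(-1,3),cv2.Rodrigues(c['R'])[0],c['t'],c['mtx'],c['D']); return p[:,0]
def tri(a,b,n=('scene','top')):
    f=lambda X: np.r_[proj(n[0],X)[0]-a,proj(n[1],X)[0]-b]
    r=least_squares(f,[0.6,-0.1,0.1]); return r.x,np.abs(r.fun).max()
E
python3 - <<'E'
from h import *
S=lambda x,y:(x/3.3+210,y/3+110); T=lambda x,y:(x/2.6+200,y/2.6+160)
for k,a,b in [('dot',(538,256),(572,257)),('tip',(400,232),(490,176)),('tip_l',(376,236),(457,175)),('clipc',(347,81),(510,107)),('lipL',(133,584),(68,215)),('lipR',(413,270),(459,212)),('footR',(432,370),(487,221)),('bottlecap',(608,132),(734,241))]:
    x,e=tri(S(*a),T(*b)); print(k,x.round(4),round(e,2))
E
```

```text
dot [ 0.5883 -0.2827  0.0634] 0.35
tip [ 0.6544 -0.1952  0.1225] 0.54
tip_l [ 0.6525 -0.1621  0.1433] 0.05
clipc [ 0.6928 -0.1902  0.2518] 0.3
lipL [0.6074 0.181  0.1256] 0.6
lipR [ 0.6238 -0.1668  0.1191] 0.66
footR [ 0.6328 -0.2151 -0.0314] 0.69
bottlecap [ 0.6059 -0.428   0.0869] 0.26
```

```bash
python3 -m inch '[[[0.04,-0.018,0,-1.3],[0.08,-0.037,0,-2.6],[0.12,-0.055,0,-3.9],[0.16,-0.074,0,-5.2],[0.2,-0.092,0,-6.5],[0.24,-0.11,0,-7.8],[0.28,-0.13,0,-9.1],[0.32,-0.148,0,-10.4]]]' 1 40
```

```text
t: 1.8
tool_pos: [0.4333, -0.4081, 0.2395]
eef_rot: [[0.229, 0.973, 0.0], [0.973, -0.229, -0.0], [-0.0, 0.0, -1.0]]
ft_force: [-0.6, -0.2, -0.3]
width: 0.0002
```

```bash
python3 -c "
from h import *
s=sense();print(s['t'],s['tool_pos'],s['eef_rot'],s['joint_positions'].round(3) if hasattr(s['joint_positions'],'round') else s['joint_positions'])
R=np.array(s['eef_rot']);print(R.T@(np.array([.588,-.283,.15])-s['tool_pos']), 182.7-np.degrees(np.arctan2(R[1,0],R[0,0])))"
```

```text
1.8 [ 0.43331537 -0.40807301  0.23945196] [[ 2.29275369e-01  9.73361593e-01  1.15693546e-04]
 [ 9.73361592e-01 -2.29275350e-01 -1.60561633e-04]
 [-1.29758849e-04  1.49424482e-04 -9.99999980e-01]] [-0.806  0.403  1.726 -0.     1.012 -0.575]
[0.15721825 0.12187456 0.08944977] 105.95441358193533
```

```bash
python3 -m inch '[[[0.03,0.024,0.01,-1.4],[0.06,0.048,0.02,-2.8],[0.09,0.072,0.03,-4.2],[0.12,0.096,0.04,-5.6],[0.145,0.115,0.055,-7],[0.157,0.122,0.065,-8.4],[0.157,0.122,0.07,-9.8],[0.157,0.122,0.07,-11.2]]]'; python3 -c "
from h import *
s=sense();print(s['t'],s['tool_pos'])
R=np.array(s['eef_rot']);print(R.T@(np.array([.5883,-.2827,.0634])-s['tool_pos']), 182.7-np.degrees(np.arctan2(R[1,0],R[0,0])))
snap('scene','s1.png');snap('top','t1.png');snap('wrist','w1.png')"
```

```text
t: 2.6
tool_pos: [0.5876, -0.2846, 0.1682]
eef_rot: [[-0.809, 0.587, -0.001], [0.587, 0.809, 0.001], [0.002, -0.0, -1.0]]
ft_force: [1.1, -0.4, 0.3]
width: 0.0003
2.6 [ 0.58759532 -0.28456793  0.16817897]
[0.00036406 0.0019465  0.10477928] 38.65968721114041
```

View pics/s1.png

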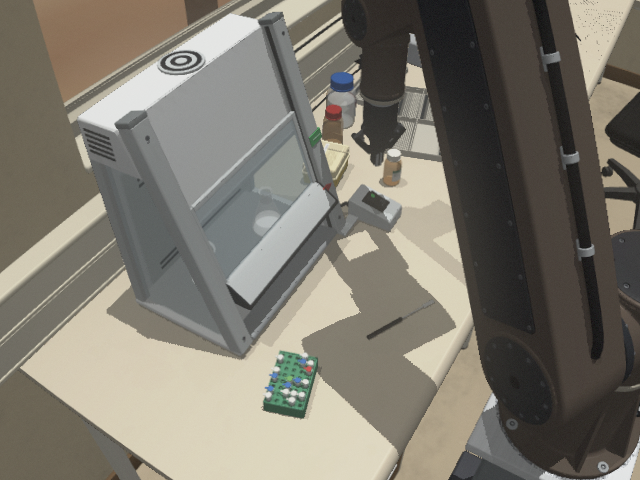

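View pics/w1.png

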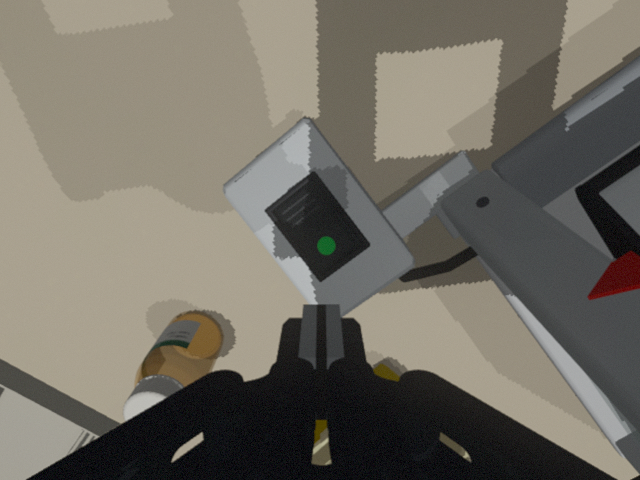

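```bash
cat >> h.py <<'E'
def wray(u,v,s):
    c=camera_model('wrist'); p=cv2.undistortPoints(np.array([[[u,v]]],float),c['mtx'],c['D'])[0,0]
    M=c['tool_from_camera']; R=np.array(s['eef_rot']); o=R@M[:3,3]+s['tool_pos']; d=R@(M[:3,:3]@np.r_[p,1]); return o,d
E
python3 -c "
from h import *
s=sense()
for z in (.058,.063,.068):
  o,d=wray(326,246,s); k=(z-o[2])/d[2]; X=o+k*d; print(X, np.array(s['eef_rot']).T@(X-s['tool_pos']),proj('scene',X),proj('top',X))
"
```

```text
[ 0.59256566 -0.28497019  0.058     ] [-0.00367504  0.00330545  0.11126394] [[371.41714168 195.88973189]] [[420.5754325  257.62739459]]
[ 0.59115434 -0.28400661  0.063     ] [-0.00196727  0.00323921  0.106264  ] [[371.86461783 194.75162892]] [[420.63533576 258.03506033]]
[ 0.58974303 -0.28304303  0.068     ] [-0.00025951  0.00317297  0.10126405] [[372.31482964 193.60642006]] [[420.69576715 258.44628844]]
```

```bash
python3 -m inch '[[[-0.001,0.003,0.03,0],[-0.001,0.003,0.06,0],[-0.001,0.003,0.078,0],[-0.001,0.003,0.088,0],[-0.001,0.003,0.093,0],[-0.001,0.003,0.095,0]]]'; python3 -c "
from h import *
print(sense()['t']);snap('scene','s2.png');snap('wrist','w2.png')"
```

```text
t: 3.35
tool_pos: [0.5906, -0.2839, 0.0747]
eef_rot: [[-0.804, 0.595, 0.001], [0.595, 0.804, -0.0], [-0.001, 0.0, -1.0]]
ft_force: [1.0, 1.5, 2.3]
width: -0.0
3.35
```

View pics/w2.png

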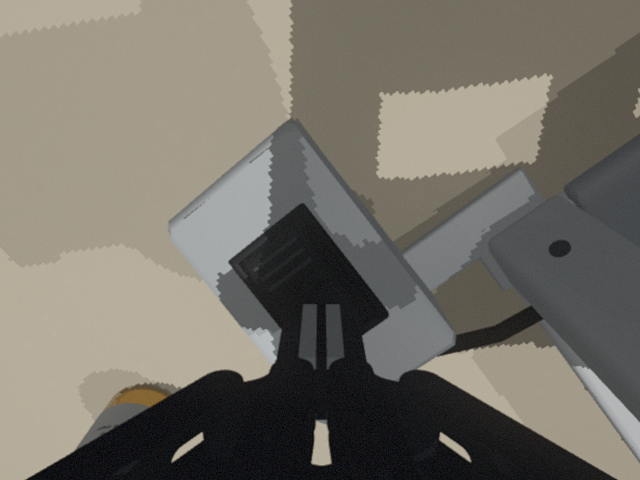

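```bash
python3 -m inch '[[[0,0,0.002,0],[0,0,0.004,0],[0,0,0.006,0],[0,0,0.006,0]]]'; python3 -m inch '[[[0,0,0.002,0],[0,0,0.002,0]]]';python3 -m inch '[[[0,0,0.002,0],[0,0,0.002,0]]]'
```

```text
t: 3.85
tool_pos: [0.5903, -0.2838, 0.0683]
eef_rot: [[-0.805, 0.593, 0.0], [0.593, 0.805, -0.0], [-0.0, 0.0, -1.0]]
ft_force: [2.5, -1.0, 2.7]
width: 0.0
t: 4.05
tool_pos: [0.5907, -0.2839, 0.0674]
eef_rot: [[-0.805, 0.593, 0.001], [0.593, 0.805, -0.001], [-0.001, 0.0, -1.0]]
ft_force: [0.0, 2.3, 16.7]
width: 0.0001
t: 4.25
tool_pos: [0.5908, -0.2839, 0.0671]
eef_rot: [[-0.805, 0.593, 0.002], [0.593, 0.805, -0.001], [-0.002, 0.0, -1.0]]
ft_force: [-7.7, 5.6, 42.8]
width: -0.0002
```

```bash
python3 -m inch '[[[0,0,-0.01,0],[0,0,-0.04,-1.3],[0,0,-0.08,-2.6],[0.01,0,-0.12,-3.9],[0.03,0.0,-0.14,-5.2],[0.05,0,-0.14,-6.4],[0.05,0,-0.14,-6.4]]]'; python3 -c "
from h import *
s=sense();print(s['t'],s['tool_pos'])
R=np.array(s['eef_rot']);print(R,R.T@(np.array([.55,.007,.121])-s['tool_pos']), 182.7-np.degrees(np.arctan2(R[1,0],R[0,0])))
snap('scene','s3.png');snap('top','t3.png');snap('wrist','w3.png')
a=cv2.imread('pics/scene0.png')
a=cv2.imread('pics/s3.png');b=cv2.resize(a[110:310,210:450],None,fx=3.3,fy=3,interpolation=2)
cv2.imwrite('pics/s3z.png',b)"
```

```text
t: 4.95
tool_pos: [0.5479, -0.2527, 0.2048]
eef_rot: [[-0.999, -0.04, -0.001], [-0.04, 0.999, 0.001], [0.001, 0.001, -1.0]]
ft_force: [0.0, 0.3, -0.5]
width: -0.0002
4.95 [ 0.5478767  -0.25267928  0.20478921]
[[-9.99209250e-01 -3.97403023e-02 -1.25854001e-03]
 [-3.97411056e-02  9.99209818e-01  6.19788811e-04]
 [ 1.23291494e-03  6.69314484e-04 -9.99999016e-01]] [-0.01254486  0.25933362  0.08394741] 360.4224008541331
```

View pics/s3z.png

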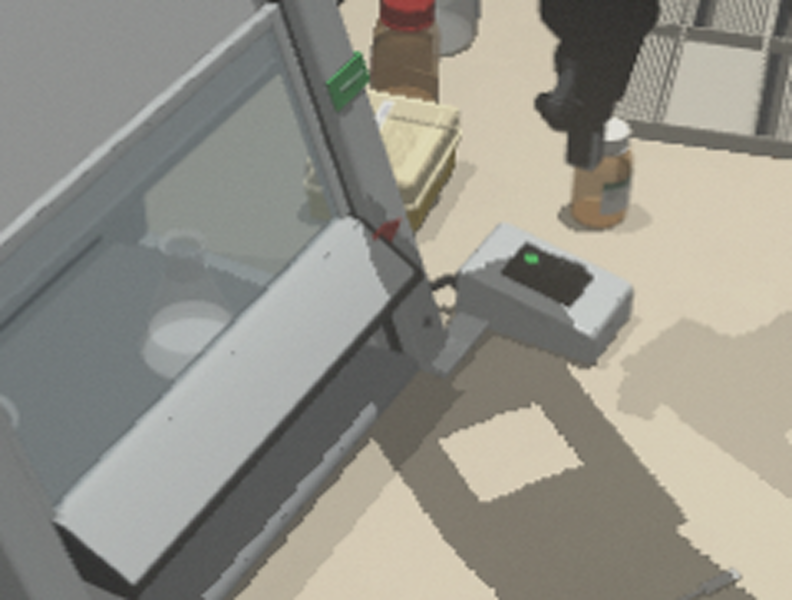

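View pics/w3.png

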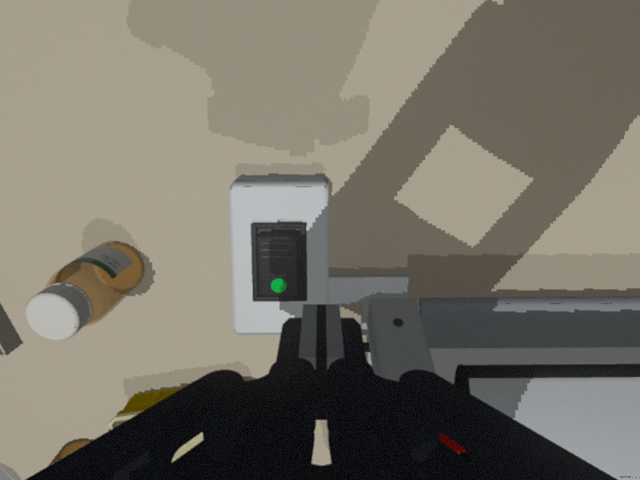

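```bash
python3 -m inch '[[[-0.002,0.045,0,0],[-0.004,0.09,0,0],[-0.006,0.135,0,0],[-0.008,0.18,0,0],[-0.01,0.225,0.02,0],[-0.012,0.259,0.05,0],[-0.012,0.259,0.08,0],[-0.012,0.259,0.083,0]]]'; python3 -c "
from h import *
s=sense();print(s['t'],s['tool_pos'])
snap('scene','s4.png');snap('top','t4.png');
a=cv2.imread('pics/s4.png');b=cv2.resize(a[110:310,210:450],None,fx=3.3,fy=3,interpolation=2)
cv2.imwrite('pics/s4z.png',b)
a=cv2.imread('pics/t4.png');b=cv2.resize(a[160:320,200:500],None,fx=2.6,fy=2.6,interpolation=2)
cv2.imwrite('pics/t4z.png',b)"
```

```text
t: 5.9
tool_pos: [0.551, 0.0062, 0.1179]
eef_rot: [[-0.999, -0.036, -0.006], [-0.036, 0.999, 0.0], [0.006, 0.0, -1.0]]
ft_force: [0.3, -0.1, 1.6]
width: -0.0003
5.9 [0.55104526 0.00620019 0.11790454]
```

View pics/s4z.png

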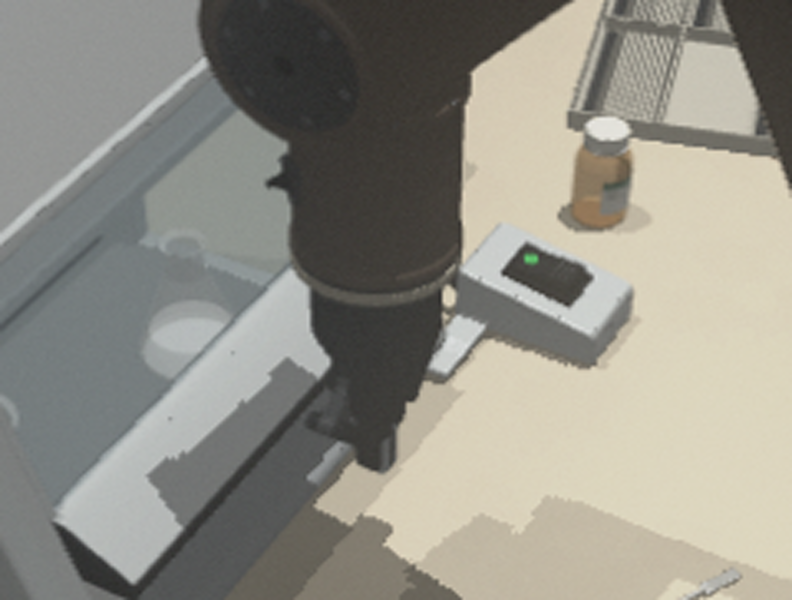

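View pics/t4z.png

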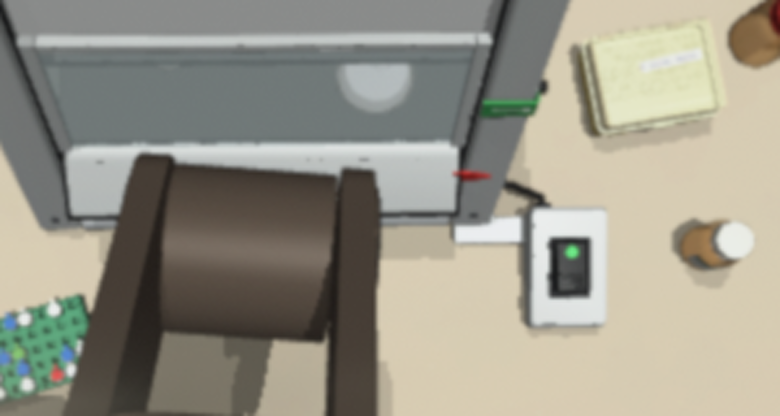

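Run:
```python
import cv2
a=cv2.imread('pics/s3.png'); 
cv2.imwrite('pics/s3zz.png',cv2.resize(a[120:200,290:350],None,fx=7.5,fy=7.5,interpolation=2))
```

```text
(no output)
```

View pics/s3zz.png

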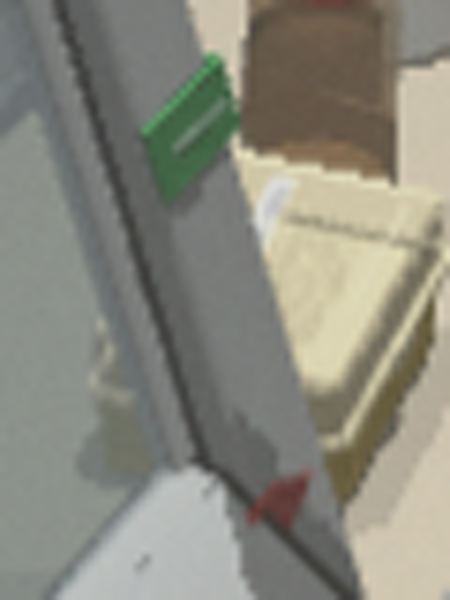

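```bash
cat > m.py <<'E'
from h import *
yaw=np.radians(2.5)
hx=np.array([np.cos(yaw),np.sin(yaw),0]);hy=np.array([-np.sin(yaw),np.cos(yaw),0]);u=.296*hx+np.r_[0,0,.955]; n=.955*hx-np.r_[0,0,.296]
def plane(name,px,P):
    c=camera_model(name); q=cv2.undistortPoints(np.array([[px]],float),c['mtx'],c['D'])[0,0]
    C=-c['R'].T@c['t']; d=c['R'].T@np.r_[q,1]; return C+d*((P-C)@n)/(d@n)
E
python3 - <<'E'
from m import *
Z=lambda x,y:((x+.5)/7.5+290-.5,(y+.5)/7.5+120-.5)
T=lambda x,y:(x/2.6+200,y/2.6+160)
clip,e=tri(Z(194,127),T(510,107)); print('clip',clip,e)
tip,e=tri(Z(310,475),T(490,176)); print('tip',tip,e)
d=clip-tip; print('du,dn,dy',d@u,d@n,d@hy)
for off in (-.003,0,.003):
  P=clip+off*n
  d=[plane('scene',Z(*q),P) for q in [(145,130),(220,57),(240,122),(170,200),(310,475),(250,518)]]
  print([((x-clip)@u*1000).round(1) for x in d],[((x-clip)@hy*1000).round(1) for x in d])
# yaw from clip edges
E
```

```text
clip [ 0.69228864 -0.19001118  0.25347413] 0.4179252199390362
tip [ 0.65282114 -0.19235784  0.13834955] 0.20748623602332827
du,dn,dy 0.12164552861924363 0.0036764655430554126 0.0006228754599711878
[np.float64(13.4), np.float64(12.3), np.float64(-9.5), np.float64(-10.6), np.float64(-122.8), np.float64(-115.4)] [np.float64(24.2), np.float64(-18.7), np.float64(-18.9), np.float64(22.9), np.float64(-2.2), np.float64(31.4)]
[np.float64(11.1), np.float64(10.0), np.float64(-11.9), np.float64(-13.0), np.float64(-125.7), np.float64(-118.3)] [np.float64(20.5), np.float64(-22.6), np.float64(-22.8), np.float64(19.1), np.float64(-6.0), np.float64(27.7)]
[np.float64(8.8), np.float64(7.7), np.float64(-14.3), np.float64(-15.4), np.float64(-128.5), np.float64(-121.1)] [np.float64(16.8), np.float64(-26.4), np.float64(-26.7), np.float64(15.4), np.float64(-9.8), np.float64(24.0)]
```

```bash
python3 -m inch '[[[-0.02,0,0,0],[-0.035,0,0,0],[-0.04,0,0,0],[-0.04,0,0,0]]]'; python3 -m inch '[[[-0.003,0,0,0],[-0.003,0,0,0]]]'; python3 -m inch '[[[-0.002,0,0,0],[-0.002,0,0,0]]]'
```

```text
t: 6.4
tool_pos: [0.5937, 0.0059, 0.1223]
eef_rot: [[-0.999, -0.034, 0.002], [-0.034, 0.999, -0.0], [-0.002, -0.0, -1.0]]
ft_force: [-0.7, -0.5, -0.7]
width: -0.0003
t: 6.6
tool_pos: [0.5956, 0.0065, 0.1216]
eef_rot: [[-0.999, -0.035, 0.0], [-0.035, 0.999, -0.0], [-0.0, -0.0, -1.0]]
ft_force: [0.0, -0.1, -0.2]
width: 0.0004
t: 6.8
tool_pos: [0.5977, 0.0068, 0.1214]
eef_rot: [[-0.999, -0.035, 0.0], [-0.035, 0.999, -0.0], [-0.0, -0.0, -1.0]]
ft_force: [0.4, -0.1, -0.4]
width: 0.0001
```

```bash
python3 -m inch '[[[-0.001,0,0.006,0],[-0.001,0,0.006,0]]]'; python3 -m inch '[[[-0.002,0,0,0],[-0.002,0,0,0]]]'; python3 -m inch '[[[-0.002,0,0,0],[-0.002,0,0,0]]]'; python3 -m inch '[[[-0.001,0,0,0],[-0.001,0,0,0]]]'
```

```text
t: 7.0
tool_pos: [0.5983, 0.0069, 0.1145]
eef_rot: [[-0.999, -0.035, -0.001], [-0.035, 0.999, 0.0], [0.001, 0.0, -1.0]]
ft_force: [-0.4, 0.8, 0.5]
width: -0.0004
t: 7.2
tool_pos: [0.601, 0.007, 0.1153]
eef_rot: [[-0.999, -0.035, 0.0], [-0.035, 0.999, 0.0], [-0.0, 0.0, -1.0]]
ft_force: [1.0, -0.1, -0.3]
width: -0.0
t: 7.4
tool_pos: [0.6016, 0.007, 0.1151]
eef_rot: [[-0.999, -0.035, -0.003], [-0.035, 0.999, -0.0], [0.003, 0.0, -1.0]]
ft_force: [-6.9, -0.9, 3.5]
width: -0.0002
t: 7.6
tool_pos: [0.6017, 0.0071, 0.115]
eef_rot: [[-0.999, -0.035, -0.004], [-0.035, 0.999, 0.0], [0.004, 0.0, -1.0]]
ft_force: [-10.9, -0.6, 7.5]
width: 0.0003
```

```bash
python3 -m inch '[[[-0.0005,0,-0.002,0],[-0.001,0,-0.004,0],[-0.001,0,-0.004,0]]]'; python3 -m inch '[[[-0.0006,0,-0.002,0],[-0.0006,0,-0.002,0]]]'
```

```text
t: 7.9
tool_pos: [0.6028, 0.0071, 0.1189]
eef_rot: [[-0.999, -0.035, -0.004], [-0.035, 0.999, 0.0], [0.004, 0.0, -1.0]]
ft_force: [-9.0, -0.7, 2.8]
width: 0.0001
t: 8.1
tool_pos: [0.6034, 0.0071, 0.1208]
eef_rot: [[-0.999, -0.035, -0.004], [-0.035, 0.999, -0.0], [0.004, 0.0, -1.0]]
ft_force: [-9.1, -1.1, 1.9]
width: -0.0001
```

```bash
python3 -m inch '[[[-0.0006,0,-0.002,0],[-0.0012,0,-0.004,0],[-0.0018,0,-0.006,0],[-0.0025,0,-0.008,0],[-0.0031,0,-0.01,0],[-0.0037,0,-0.012,0]]]'; python3 -c "
from h import *
s=sense();print(s['t'],s['tool_pos'],s['ft_force'])
snap('top','t5.png')
a=cv2.imread('pics/t5.png');b=cv2.resize(a[160:320,200:500],None,fx=2.6,fy=2.6,interpolation=2)
cv2.imwrite('pics/t5z.png',b)"
```

```text
t: 8.7
tool_pos: [0.607, 0.0073, 0.1326]
eef_rot: [[-0.999, -0.035, -0.004], [-0.035, 0.999, 0.0], [0.004, 0.0, -1.0]]
ft_force: [-8.6, -1.2, -2.1]
width: -0.0
8.7 [0.60697972 0.0072519  0.13262303] [-8.6133621  -1.17979373 -2.10587382]
```

View pics/t5z.png

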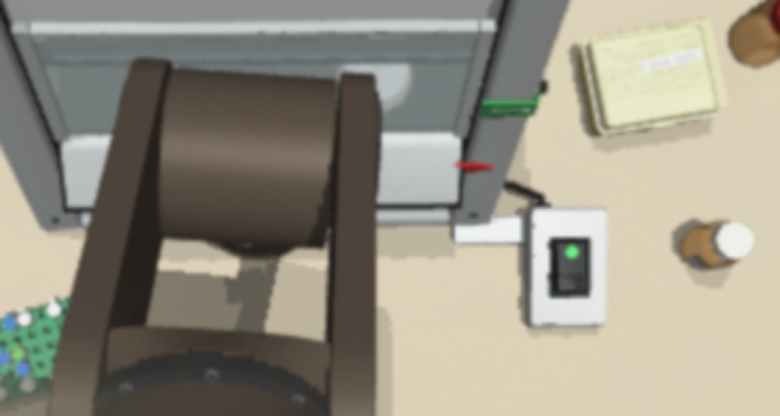

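```bash
python3 -m inch '[[[-0.0009,0,-0.003,0],[-0.0019,0,-0.006,0],[-0.0028,0,-0.009,0],[-0.0037,0,-0.012,0],[-0.0047,0,-0.015,0],[-0.0056,0,-0.018,0],[-0.0065,0,-0.021,0],[-0.0075,0,-0.024,0]]]'
```

```text
t: 9.55
tool_pos: [0.6144, 0.0075, 0.1566]
eef_rot: [[-0.999, -0.035, -0.004], [-0.035, 0.999, 0.0], [0.004, 0.0, -1.0]]
ft_force: [-8.2, -1.0, -1.4]
width: 0.0002
```

```bash
python3 -m inch '[[[-0.0009,0,-0.003,0],[-0.0019,0,-0.006,0],[-0.0028,0,-0.009,0],[-0.0037,0,-0.012,0],[-0.0047,0,-0.015,0],[-0.0056,0,-0.018,0],[-0.0065,0,-0.021,0],[-0.0075,0,-0.024,0]]]'; python3 -m inch '[[[-0.0009,0,-0.003,0],[-0.0019,0,-0.006,0],[-0.0028,0,-0.009,0],[-0.0037,0,-0.012,0],[-0.0047,0,-0.015,0],[-0.0056,0,-0.018,0],[-0.0065,0,-0.021,0],[-0.0075,0,-0.024,0]]]'; python3 -c "
from h import *
s=sense();print(s['t'],s['tool_pos'],s['ft_force'])
snap('top','t6.png');snap('scene','s6.png')
a=cv2.imread('pics/t6.png');b=cv2.resize(a[160:320,200:500],None,fx=2.6,fy=2.6,interpolation=2)
cv2.imwrite('pics/t6z.png',b)"
```

```text
t: 10.35
tool_pos: [0.6218, 0.0078, 0.1806]
eef_rot: [[-0.999, -0.035, -0.005], [-0.035, 0.999, 0.0], [0.005, 0.0, -1.0]]
ft_force: [-8.9, -1.0, -2.3]
width: 0.0003
t: 11.15
tool_pos: [0.6292, 0.0081, 0.2045]
eef_rot: [[-0.999, -0.035, -0.005], [-0.035, 0.999, 0.0], [0.005, 0.0, -1.0]]
ft_force: [-10.8, -0.0, -1.5]
width: 0.0004
11.15 [0.62923898 0.00813488 0.20449451] [-10.83783618  -0.01775101  -1.45485994]
```

View pics/t6z.png

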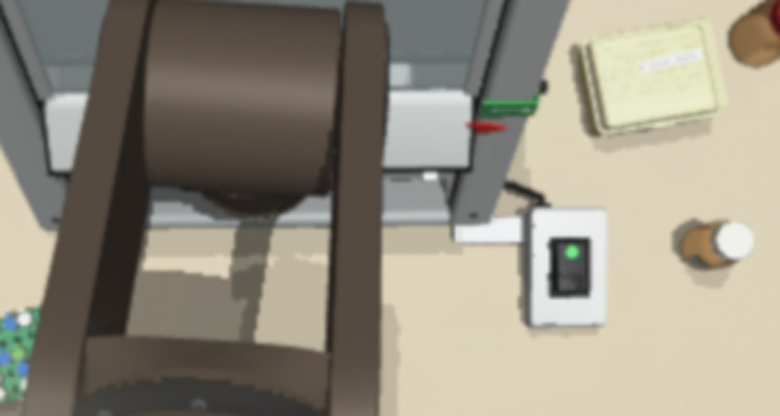

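View pics/s6.png

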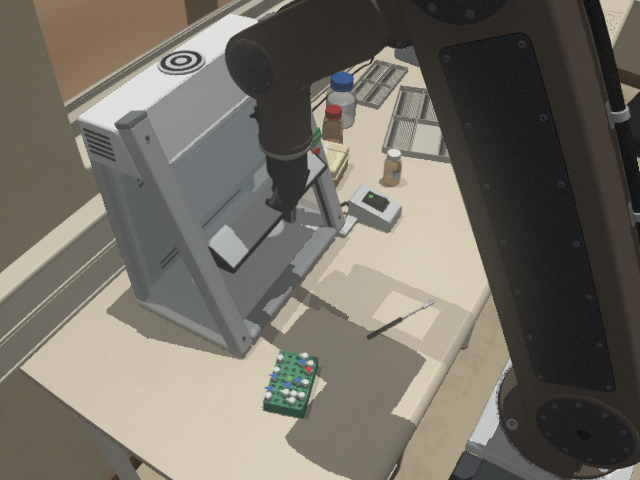

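Run:
```python
from m import *
a=cv2.imread('pics/s6.png'); 
cv2.imwrite('pics/s6zz.png',cv2.resize(a[110:190,290:350],None,fx=7.5,fy=7.5,interpolation=2))
clip=np.array([.6923,-.19,.2535]);tip=np.array([.6528,-.1924,.1383])
for s in (.09,.094,.098,.122): print(s,proj('scene',tip+s*u),proj('top',tip+s*u),(proj('top',tip+s*u)-[200,160])*2.6)
```

```text
0.09 [[320.40478306 148.90918041]] [[394.47892225 210.07006846]] [[505.64519784 130.182178  ]]
0.094 [[319.9286601 147.3428359]] [[394.76385055 209.21099844]] [[506.38601144 127.94859594]]
0.098 [[319.45095932 145.77163767]] [[395.0508474  208.34573411]] [[507.13220325 125.69890868]]
0.122 [[316.55138496 136.24195745]] [[396.81756976 203.02019535]] [[511.72568137 111.85250791]]
```

View pics/s6zz.png

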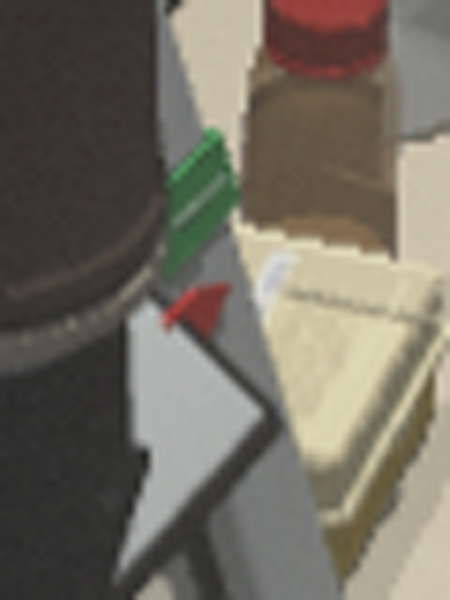

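```bash
python3 -m inch '[[[-0.0012,0,-0.004,0],[-0.0025,0,-0.008,0],[-0.0037,0,-0.012,0],[-0.005,0,-0.016,0],[-0.006,0,-0.0195,0],[-0.0072,0,-0.023,0],[-0.0081,0,-0.026,0],[-0.0084,0,-0.027,0]]]'; python3 -c "
from h import *
s=sense();print(s['t'],s['tool_pos'],s['ft_force'])
snap('top','t7.png');snap('scene','s7.png')
a=cv2.imread('pics/s7.png');cv2.imwrite('pics/s7zz.png',cv2.resize(a[110:190,290:350],None,fx=7.5,fy=7.5,interpolation=2))
a=cv2.imread('pics/t7.png');cv2.imwrite('pics/t7z.png',cv2.resize(a[180:240,360:440],None,fx=8,fy=8,interpolation=2))
"
```

```text
t: 12.05
tool_pos: [0.6377, 0.0085, 0.2317]
eef_rot: [[-0.999, -0.035, -0.005], [-0.035, 0.999, 0.0], [0.005, 0.0, -1.0]]
ft_force: [-11.9, 0.5, -1.3]
width: -0.0002
12.05 [0.63765615 0.0084587  0.2316846 ] [-11.88213287   0.50407995  -1.2785637 ]
```

View pics/s7zz.png

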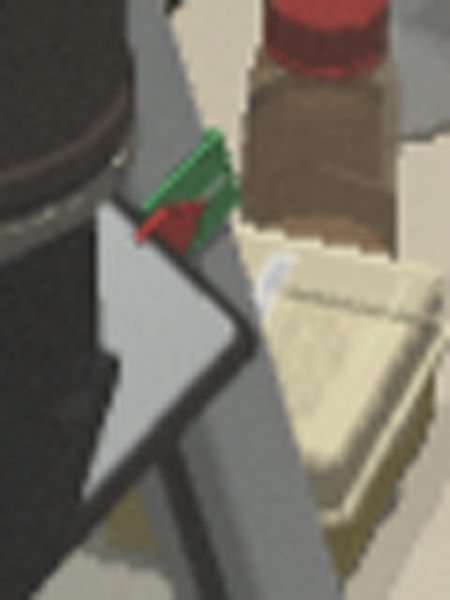

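View pics/t7z.png

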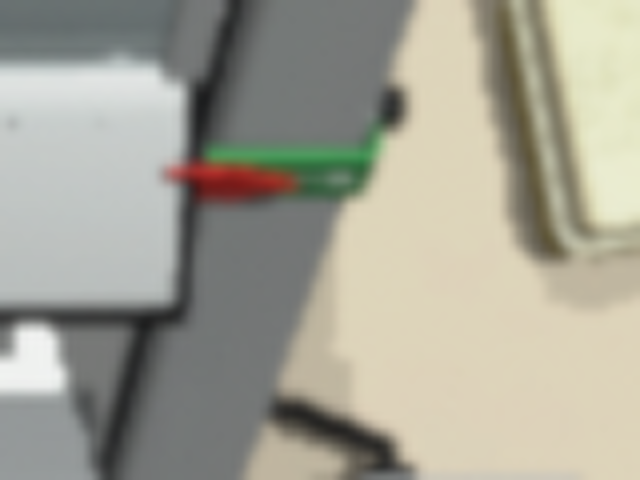

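Run:
```python
from m import *
Z=lambda x,y:((x+.5)/7.5+290-.5,(y+.5)/7.5+110-.5)
T=lambda x,y:((x+.5)/8+360-.5,(y+.5)/8+180-.5)
tip,e=tri(Z(207,203),T(298,183)); clip=np.array([.6923,-.19,.2535])
d=tip-clip;print(tip,e,d@u,d@n,d@hy)
for off in (-.006,-.003,0): print(off,(plane('scene',Z(207,203),clip+off*n)-clip)@u)
```

```text
[ 0.68933093 -0.1916146   0.25329088] 0.596418476711392 -0.0010985591938245526 -0.0028381194591537945 -0.001483557652992283
-0.006 8.765170139787815e-05
-0.003 -0.002272601871348102
0 -0.00463285544409408
```

```bash
python3 -m inch '[[[-0.0003,0,-0.001,0],[-0.0006,0,-0.002,0],[-0.0006,0,-0.002,0],[-0.0006,0,-0.002,0],[-0.0006,0,-0.002,0]]]'; python3 -m inch '[[[0.002,0,0,0],[0.01,0,0,0],[0.04,0,0,0],[0.08,0,0,0],[0.1,0.03,0,0],[0.1,0.08,0,0],[0.1,0.12,0,0],[0.1,0.12,0,0]]]';  python3 -c "
from h import *
s=sense();print(s['t'],s['tool_pos'],s['ft_force'])
snap('top','t8.png');snap('scene','s8.png')
a=cv2.imread('pics/s8.png');cv2.imwrite('pics/s8zz.png',cv2.resize(a[110:190,290:350],None,fx=7.5,fy=7.5,interpolation=2))
a=cv2.imread('pics/t8.png');cv2.imwrite('pics/t8z.png',cv2.resize(a[180:240,360:440],None,fx=8,fy=8,interpolation=2))
"
```

```text
t: 12.65
tool_pos: [0.6383, 0.0085, 0.2336]
eef_rot: [[-0.999, -0.035, -0.005], [-0.035, 0.999, 0.0], [0.005, 0.0, -1.0]]
ft_force: [-11.6, 0.5, 1.6]
width: -0.0001
t: 13.45
tool_pos: [0.5358, 0.1286, 0.2348]
eef_rot: [[-0.999, -0.038, 0.001], [-0.038, 0.999, 0.001], [-0.001, 0.001, -1.0]]
ft_force: [0.2, 1.0, 0.0]
width: 0.0003
13.45 [0.53582305 0.12861689 0.23478402] [0.21876249 1.00518943 0.02492309]
```

View pics/s8zz.png

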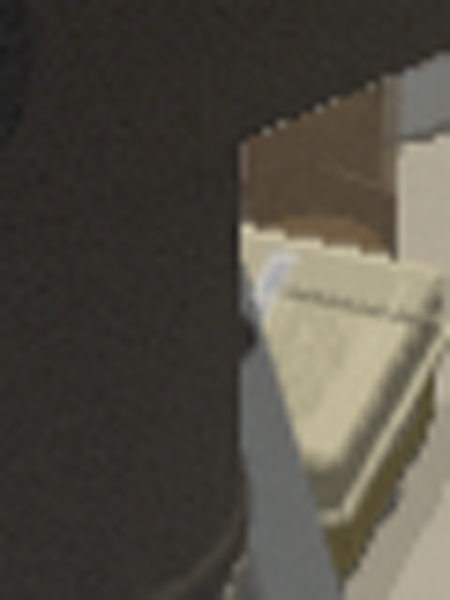

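View pics/s8.png

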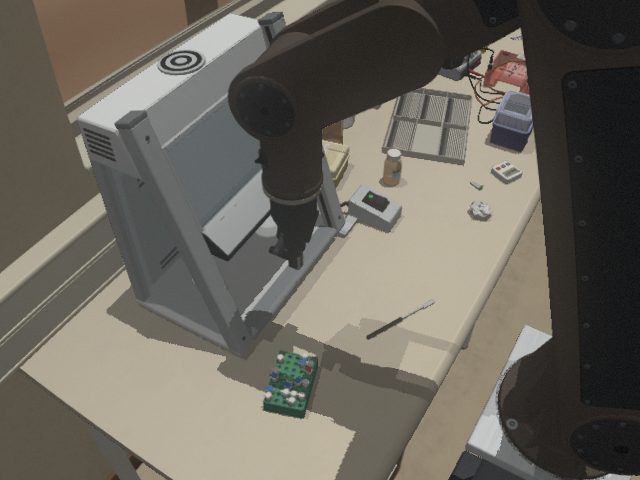

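View pics/t8.png

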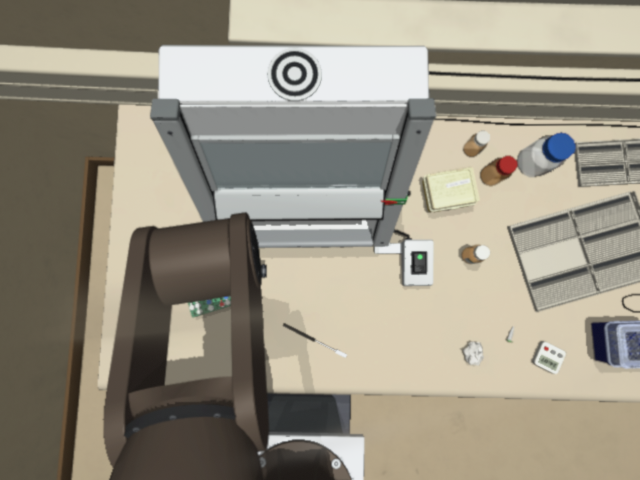

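```bash
python3 -m inch '[[[0,-0.05,0,0],[0,-0.1,0,0],[0,-0.15,0,0],[0,-0.2,0,0],[0,-0.25,0,0],[0,-0.3,0,0],[0,-0.35,0,0],[0,-0.39,0,0]]]';  python3 -m inch '[[[0,-0.01,0,0],[0,-0.01,0,0]]]'; python3 -c "
from h import *
s=sense();print(s['t'],s['tool_pos'],s['ft_force'])
snap('top','t9.png');snap('scene','s9.png')
for n in('scene','top'):
  for q in ['dye_bottle','rack','band_centre','fan_rocker']:
        b=boxes_of(n,q); print(n,q,[(np.round(x['rect'],1).tolist(),round(x['confidence'],2)) for x in b[:1]])
a=cv2.imread('pics/s9.png');cv2.imwrite('pics/s9zz.png',cv2.resize(a[110:190,290:350],None,fx=7.5,fy=7.5,interpolation=2))
a=cv2.imread('pics/t9.png');cv2.imwrite('pics/t9z.png',cv2.resize(a[180:240,360:440],None,fx=8,fy=8,interpolation=2))
"
```

```text
t: 14.35
tool_pos: [0.5489, -0.2692, 0.2344]
eef_rot: [[-0.999, -0.033, 0.0], [-0.033, 0.999, -0.001], [-0.0, -0.001, -1.0]]
ft_force: [1.1, 0.1, -0.5]
width: -0.0
t: 14.55
tool_pos: [0.5495, -0.2773, 0.234]
eef_rot: [[-0.999, -0.032, -0.0], [-0.032, 0.999, -0.0], [0.0, -0.0, -1.0]]
ft_force: [0.3, -0.0, -0.3]
width: -0.0003
14.55 [ 0.5495016  -0.2773112   0.23402223] [ 0.33704391 -0.02075508 -0.32323189]
scene dye_bottle [([391.4, 170.1, 20.1, 31.6], 0.67)]
scene rack [([290.6, 384.6, 57.9, 67.5], 0.56)]
scene band_centre []
scene fan_rocker [([377.4, 199.6, 20.4, 16.8], 0.44)]
top dye_bottle []
top rack [([211.0, 293.6, 58.2, 41.5], 0.59)]
top band_centre [([402.5, 198.5, 12.3, 16.8], 0.65)]
top fan_rocker [([420.0, 258.6, 9.4, 12.9], 0.6)]
```

View pics/s9zz.png

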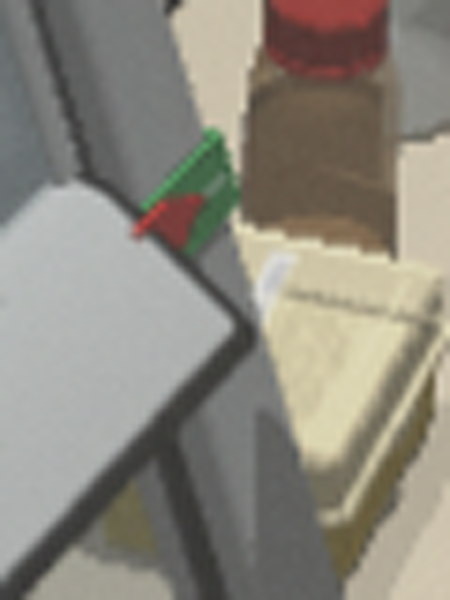

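View pics/s9.png

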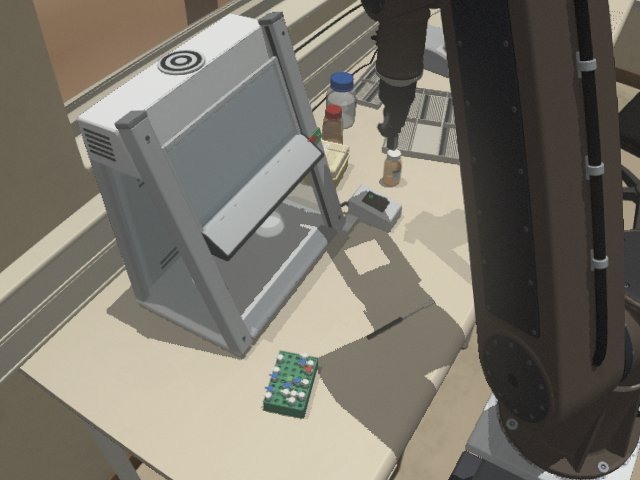

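View pics/t9z.png

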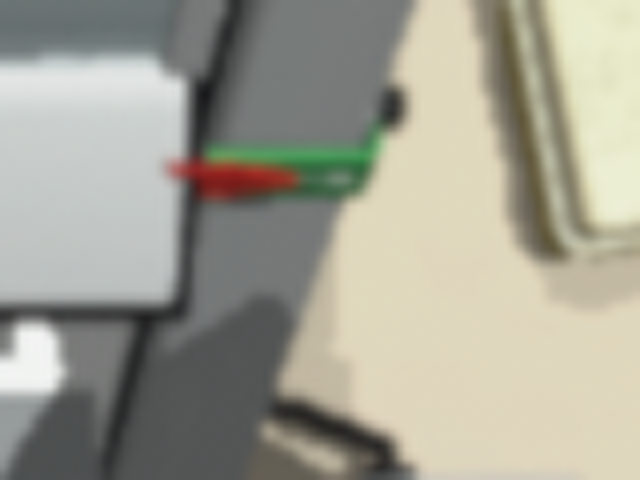

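```bash
python3 -c "
from h import *
finish_job(); print(sense()['t'])"
```

```text
the job is handed in; nothing more can be done
the job is handed in; nothing more can be done
```

The fan is on and the window stands with its pointer level with the green clip; I handed the job in after about 15 s of the 58 s allowed. I had no verdict or joint readings, so the checks below come from the pictures and the force readings.

- **Fan:** I pressed the green-dotted half straight down with shut fingertips until it bottomed, with the wrist reading about 43 N. In later pictures the dot and paddle have tipped over into the on position.
- **Window:** The moves offered no way to tilt the tool, so it always pointed straight down and I could not get the fingertips under the lip. Instead I pressed them against the lip's front rubber bead and followed the slope of the columns. The highest push I read was about 13 N, and the window followed without slipping. I did not see the hand touch the pane.
- **Pointer:** After a travel of about 122 mm I measured the tip 1 to 5 mm below the clip's middle, then raised it about 2 mm more. In the last scene and top pictures the tip sits at the clip's white centre mark, by eye within about 3 mm.
- **Surroundings:** The hand is clear, with wrist force near 0. The rack's position in the last pictures matches the first, to within a pixel or so. The clip and the things in the hood looked unmoved by eye.
- **Detector misses:** At the end the networks missed the bottle in the top view and the clip in the scene view. The bottle was found in the scene view within about 2 pixels of its first position. I judged the clip by eye.

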